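# Close up the grinder hopper and take its outer lid away

## Task

Close up the coffee grinder's hopper for the night: pull its slide gate by the red knob all the way out to the stop to clear the throat, and push it fully home again. Then carry the nested lids by the outer lid's wooden knob onto the hopper and press down until the inner lid is fully seated, without touching the inner lid. Lift the outer lid off alone, leaving the inner lid seated, and finish still holding it level in the air over the hopper, well clear of the inner lid; leave everything else where it is.

Things in the scene. Friction and masses are not known exactly. Their poses are not given: they have to be found in the camera images.
- hopper: Short amber grinder hopper fixed on a steel bench stand (plate 150 x 130 mm). Origin: on the counter, on the hopper's vertical axis; z up; its -x axis is the way the slide gate pulls out, +x the side of the stand's column. Black neck with the gate guide 59 to 85 mm up, guide reaching 80 mm from the axis on the -x side, with a brass screw on it up to 95 mm
- hopper_rim (a point): Centre of the hopper's round mouth at rim height, 185 mm above the counter. Mouth inside 92 mm, outside 100 mm wide. A springy seal lip 7 mm below the rim grips the inner lid's bead: pushing the lid in past it takes about 6 to 12 N, and so does pulling it out again
- gate (a joint): Slide gate in the hopper's neck, m: 0 = fully home (shut), 0.036 = fully out at its stop. It moves level along the hopper's -x axis. A spring ball clicks into a notch at each end and takes about 4 to 8 N to leave it; 1 to 3 N in between. It starts 5 to 15 mm open
- gate_knob (a point): Centre of the gate's red knob, a cylinder 26 mm in diameter and 24 mm long with its axis level, along the pull; 72 mm above the counter, 110 mm from the hopper's axis when home, 146 mm when out. It stands free: pinch it from above, across the pull. It moves with the gate
- inner_lid: White inner lid, nested in the outer lid at the start. Origin: centre of its underside, z up. Plug 84 mm wide, 20 mm high, with a rubber bead (89 mm wide, 8 to 11 mm up); flange 98 mm wide, 20 to 23 mm up, comes to rest on the hopper's rim; blue button 22 mm wide, its top 48 mm up. Fully seated, its origin is 165 mm above the counter on the hopper's axis. About 0.1 kg
- outer_lid: Steel outer lid, a cap 114 mm wide (108 inside), open below. Origin: centre of its lower edge, z up; flat top 50 mm up, wooden knob from 50 to 82 mm up. A rubber socket under the top holds the inner lid's button and so carries the inner lid; it lets go at a pull of about 3 to 5 N, less than the hopper's seal holds. Nested, it sits 1 mm above the inner lid's origin. About 0.18 kg
- outer_knob (a point): On the axis of the outer lid's wooden knob (upright cylinder 26 mm in diameter, 32 mm high), 20 mm above the lid's flat top, 70 mm above its lower edge
- lid_mat: Black rubber mat, fixed, 150 x 150 x 4 mm, on which the lids stand at the start. Origin: centre of its underside
- dosing_cup: Bystander, to be left alone: loose steel dosing cup, 58 mm wide, 46 high, standing on the hopper's stand under the outlet. Origin: centre of its underside
- pitcher: Bystander, to be left alone: loose steel milk pitcher, 110 mm high, 95 wide, with a handle. Origin: centre of its underside
- tamper: Bystander, to be left alone: loose coffee tamper, steel foot 58 mm wide, wooden handle, 86 mm high. Origin: centre of its underside
- cup_stack: Bystander, to be left alone: loose stack of upturned paper cups, 94 mm wide, about 180 high. Origin: centre of its underside
- sugar_jar: Bystander, to be left alone: loose glass sugar jar, 72 mm wide, 130 high. Origin: centre of its underside
- takeaway_box: Bystander, to be left alone: loose cardboard takeaway box, 130 x 110 x 82 mm. Origin: centre of its underside
- portafilter: Bystander, to be left alone: loose portafilter lying flat: 70 mm steel basket holder, 28 high, with a black handle reaching 180 mm from its centre. Origin: centre of its underside

How it is judged:
On the way, in this order (a step that is already met when the one before it is completed fails the run):
1. the slide gate is pulled out to its stop (within 3 mm) (value of joint gate above 0.033 m), for 0.1 s.
2. the slide gate is pushed fully home (within 2 mm) (value of joint gate below 0.002 m), for 0.2 s.
3. the nested lids are on the hopper, the inner lid seated in its mouth with the outer lid still down on it (z of inner_lid in the frame of hopper between 0.161 and 0.1668 m and horizontal distance between inner_lid and hopper_rim below 0.004 m and angle between inner_lid's own z axis and vertical below 0.04 rad and value of joint gate below 0.002 m and not (z of outer_lid in the frame of inner_lid above 0.008 m)), for 0.2 s.
At the end, for the whole second after the job is handed in: Gate home (2 mm); inner lid seated in the mouth: flange on the rim within 2 mm, centred within 4 mm, level (0.04 rad); outer lid gripped, still, level (0.2 rad), within 70 mm of the hopper's axis, its lower edge 228 mm or more above the counter, touching neither inner lid nor hopper (value of joint gate below 0.002 m and z of inner_lid in the frame of hopper between 0.161 and 0.1668 m and horizontal distance between inner_lid and hopper_rim below 0.004 m and angle between inner_lid's own z axis and vertical below 0.04 rad and z of outer_lid in the frame of hopper above 0.228 m and horizontal distance between outer_lid and hopper below 0.07 m and angle between outer_lid's own z axis and vertical below 0.2 rad and contact force between the fingers and outer_lid above 1 N and linear speed of outer_lid below 0.03 m/s and contact force between outer_lid and inner_lid below 0.1 N and contact force between outer_lid and hopper below 0.1 N); the arm keeps its last pose, push and grip.
It fails at once if the lids come apart while the inner lid is not seated in the hopper, or the inner lid is pulled up again after the outer one has left it (z of outer_lid in the frame of inner_lid above 0.008 m and not (z of inner_lid in the frame of hopper between 0.161 and 0.1668 m and horizontal distance between inner_lid and hopper_rim below 0.004 m and angle between inner_lid's own z axis and vertical below 0.04 rad)).
It fails at once if the fingers touch the inner lid (contact force between the fingers and inner_lid above 0.5 N).
It fails at once if another thing on the counter is shifted by more than 20 mm or tipped over (distance of any of dosing_cup, pitcher, tamper, cup_stack, sugar_jar, takeaway_box, portafilter from where it was at the start of the episode above 0.02 m or angle between any of dosing_cup, pitcher, tamper, cup_stack, sugar_jar, takeaway_box, portafilter's own z axis and vertical above 0.35 rad).
It also fails if it takes over 72 s, if anything falls off the work surface, if the arm or the gripper's body presses on something with over 40 N, if the wrist force passes 120 N, or if a joint passes its speed limit or range.

## Robot

A 6-joint arm with a two-finger parallel gripper is mounted at the origin on the work surface. World frame = base frame: x ahead of the robot, y to its left, z up, the work surface at z = 0. Lengths are in m, angles in rad, forces in N, time in s.
With the tool pointing down it reaches from about 0.25 to 0.725 m from the base axis. Payload 4 kg.
Tool frame: the origin (TCP) lies midway between the tips of the shut fingers; the grasp point (between the pads) lies 19 mm behind it (bot.grip_point_offset is the distance from the TCP to the grasp point, in m); z points along the fingers, y is the line along which they close (so a half turn about z gives the same grasp; the last joint's range is limited). The gripper opens to 85 mm and grips with 20 to 120 N. Pads are 22 mm wide; open, the fingers measure 114 mm over their backs; the gripper's body (76 mm by 85 mm) begins 54 mm behind the grasp point. The pads swing forward as they close: fully open they stand 13 mm farther back than shut.
Start: joints at [-1.313, 0.241, 0.005, 1.335, 0, 1.571], TCP at [0.127, -0.483, 0.231] pointing down, gripper open.
Joint ranges: [-2.72, 2.72], [-1.05, 1.87], [-1.09, 1.28], [-1.99, 2.15], [-1.42, 1.44], [-3.14, 3.14]. Speed limits (rad/s): [2.79, 2.79, 3.14, 3.14, 3.14, 3.14].

## Interface

Orientations are given as a unit quaternion [x, y, z, w].
In Python, from workcell import bot gives the robot as it stands.
- The arm moves only by the tool step_arm, never from a script. Its argument "targets" is text: rows parted by semicolons, each of 7 numbers parted by spaces: the opening, from -1 (shut) to 1 (fully open), so that 0 is half open, then the shift along the world's x, y, z normalised to -1 to 1, where 1 is 0.5 m, then the turn, a rotation vector about the world's x, y, z normalised to -1 to 1, where 1 is pi/4 rad. In form: gripper x y z wx wy wz; .... A call has 1 to 10 rows; each row is the pose to reach, as a shift and turn from the pose commanded when the call began; what a row does not reach only later rows make up. A row lasts 1/12 s, in which the tool goes at most 41.7 mm and 7.16 degrees, less where a joint would pass 70% of its speed; a pose out of reach is approached as far as the arm can. A call with a number of a shift or a turn outside -1 to 1 is refused whole. A call with a gripper value outside its range is refused whole. The fingers move at their own pace and stop on an object; the grip force is fixed at half the most. Time passes only in rows, so rows that repeat a pose let the fingers close. It gives the time, the measured TCP pose, the force, the opening and the grip force at its end, in the units of the state.
- bot.get_obs(): the state, without advancing time (a new reading comes with each control period).
- bot.camera(name): name is "side" or "top"; returns the picture (480x640x3 uint8, red, green, blue); there is no depth.
- bot.camera_info(name): a dict with "vertical_fov" (degrees; the focal length in pixels is half the picture's height over the tangent of half this angle, whatever the lens; pixels are square), "cx", "cy" (the principal point, pixels), "pose" (4x4, takes a point from camera to world coordinates). Camera axes: x right, y up, looking along -z (the intrinsics and any distortion apply to the point x, -y, -z); pixel columns grow to the right and rows downward; lengths in m; the calibration is good to about 2 mm. A picture is of the moment at which its call begins. camera_info takes no time and is no camera call.
- bot.job_done(): hands the job in; it is judged then, once.
The state is a dict: "clock": time; "joint_pos": joint angles; "joint_vel": joint speeds; "tau": joint torques, N m; "eef_pos": TCP position; "tool_rot": TCP orientation; "ft_force": force on the tool from outside, world axes, zero at the start; "ft_torque": the same for the moment, N m; "grip_width": finger opening in m; "grasp_force": force on a finger pad.
Only numpy, scipy, OpenCV 4.12 (cv2) and the standard library are available. Lean on these libraries where they do the work, as an engineer would, in place of code of your own. Each camera call takes 0.05 s, during which the arm holds its last target. There are 200 camera calls.

## Working session

There is one attempt and no reset: what is moved stays moved. The work goes in short steps, Python scripts to look and compute and a tool call to move; the robot and the scene stay as the last step left them, time stands still between calls to the robot, and variables do not carry over. Pictures are saved under pics/ and viewed, at most 10 in all, crops included, and the job is handed in when it is done.

Besides the shell and the picture viewer there is one more tool, called after "Call:" in YAML: its name, and indented under it one key for each argument. step_arm: Moves the arm, as the interface text tells. Scaled input: -1 to 1 covers 0.5 m each way for a shift and pi/4 rad each way for a turn. Its arguments: {"type":"object","properties":{"targets":{"type":"string"}},"required":["targets"]}

```bash
mkdir -p pics; ls; python3 - <<'E'
from workcell import bot
import cv2
for n in("top","side"):
    i=bot.camera_info(n); print(n,i)
    cv2.imwrite(f"pics/{n}0.png",cv2.cvtColor(bot.camera(n),cv2.COLOR_RGB2BGR))
print(bot.get_obs())
E
```

```text
pics
top {'vertical_fov': 50.30248471369277, 'cx': 311.8973200782552, 'cy': 241.11831301931764, 'pose': array([[ 0.00838832,  0.99914896, -0.04038553,  0.54273831],
       [-0.99995825,  0.00823508, -0.00395932, -0.03220305],
       [-0.00362337,  0.04041706,  0.99917633,  1.5019386 ],
       [ 0.        ,  0.        ,  0.        ,  1.        ]])}
side {'vertical_fov': 48.0973410691918, 'cx': 316.0364329573206, 'cy': 241.79191583922054, 'pose': array([[-0.96257439,  0.17209054, -0.20936901,  0.27750168],
       [-0.27085937, -0.63725221,  0.72148793,  1.10471143],
       [-0.00925962,  0.75119536,  0.66001499,  1.16076137],
       [ 0.        ,  0.        ,  0.        ,  1.        ]])}
{'clock': 0.1, 'joint_pos': array([-1.31303764e+00,  2.41323235e-01,  3.87039063e-03,  1.33519559e+00,
        1.26023815e-05,  1.57078700e+00]), 'joint_vel': array([ 0.00011283, -0.00030403,  0.00321853, -0.00036602, -0.00059515,
       -0.00182329]), 'tau': array([-8.56740844e-04, -3.73137009e+01,  2.53010130e+01,  1.08699253e-02,
       -1.38125424e-05, -2.21202107e-06]), 'eef_pos': array([ 0.12731837, -0.48294113,  0.23051353]), 'tool_rot': array([ 9.91705522e-01,  1.28527427e-01, -1.12766126e-04, -9.19185982e-04]), 'ft_force': array([-0.11526331,  0.37560725,  0.11117197]), 'ft_torque': array([-0.0375155 , -0.00651073, -0.0485836 ]), 'grasp_force': 0.0, 'grip_width': 0.08533195572981149}
```

View pics/top0.png

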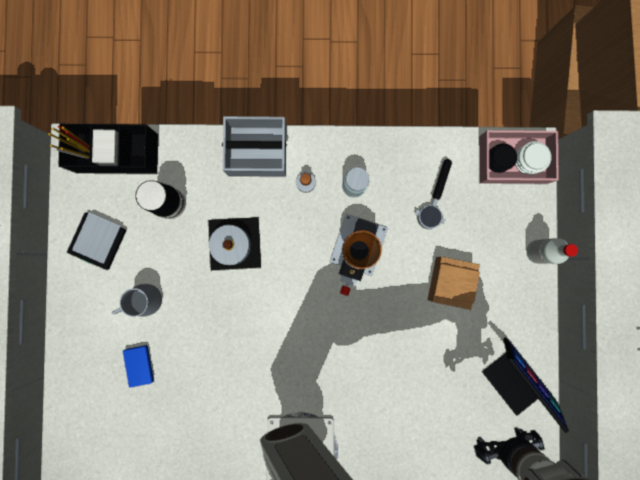

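View pics/side0.png

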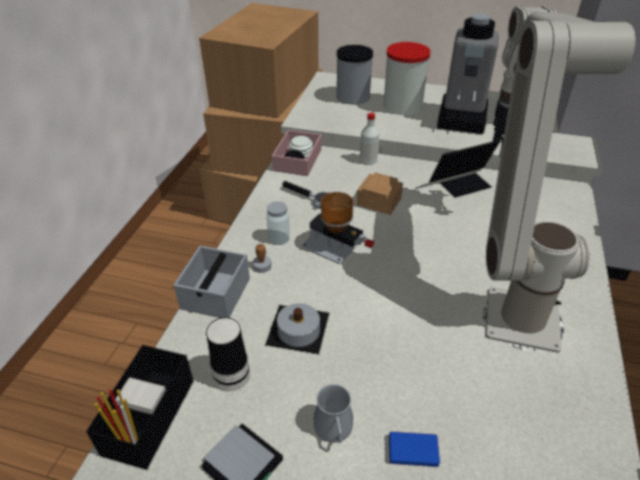

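The top view shows the red knob at (345,291), the hopper mouth at (361,250) and the lid knob at (229,243). In the side view they are at about (369,243), (337,205) and (298,314).

```bash
cat > h.py <<'E'
from workcell import bot
import cv2, numpy as np
def img(n): return bot.camera(n)
def K(n):
    i=bot.camera_info(n); return 240/np.tan(np.radians(i["vertical_fov"]/2)),i["cx"],i["cy"],i["pose"]
def ray(n,u,v):
    f,cx,cy,P=K(n); d=P[:3,:3]@np.array([(u-cx)/f,-(v-cy)/f,-1]); return P[:3,3],d
def plane(n,u,v,z):
    o,d=ray(n,u,v); return o+d*(z-o[2])/d[2]
def tri(a,b):
    (o1,d1),(o2,d2)=ray("top",*a),ray("side",*b)
    s=np.linalg.lstsq(np.c_[d1,-d2],o2-o1,rcond=None)[0]
    p,q=o1+s[0]*d1,o2+s[1]*d2
    return (p+q)/2,np.linalg.norm(p-q)
def blob(im,lo,hi,box,k=0):
    x0,y0,x1,y1=box
    m=cv2.inRange(cv2.cvtColor(im[y0:y1,x0:x1],cv2.COLOR_RGB2HSV),lo,hi)
    n,l,s,c=cv2.connectedComponentsWithStats(m)
    j=1+np.argmax(s[1:,4]); mm=(l==j).astype(np.uint8)
    ct=max(cv2.findContours(mm,0,1)[0],key=len)
    return c[j]+[x0,y0], s[j]+[x0,y0,0,0,0], ct+np.array([x0,y0])
E
python3 - <<'E'
from h import *
t=img("top");s=img("side")
RED=((0,150,50),(6,255,255)); AMB=((5,120,40),(18,255,255))
for nm,im,bx in(("kt",t,(325,275,365,305)),("ks",s,(355,230,385,256))):
    print(nm,blob(im,*RED,bx)[:2])
for nm,im,bx in(("at",t,(325,215,400,285)),("as",s,(310,185,362,238)),("wt",t,(215,230,245,258)),("ws",s,(285,300,312,324))):
    c,st,ct=blob(im,*AMB,bx); print(nm,c,st,cv2.fitEllipse(cv2.convexHull(ct)))
f=lambda im,x,y,w,h:cv2.resize(im[y:y+h,x:x+w],(400,300),interpolation=cv2.INTER_CUBIC)
v=np.vstack([np.hstack([f(t,320,210,120,90),f(s,290,180,120,90)]),np.hstack([f(t,170,200,120,90),f(s,240,280,120,90)])])
cv2.imwrite("pics/c1.png",v[:,:,::-1])
E
```

```text
kt (array([344.93333333, 290.18333333]), array([341, 286,   9,   9,  60]))
ks (array([368.76666667, 242.96666667]), array([366, 241,   7,   6,  30]))
at [362.55324074 248.40509259] [343 230  38  39 864] ((361.523193359375, 248.89532470703125), (37.495201110839844, 38.69886016845703), 28.685237884521484)
as [336.25802616 208.04756243] [321 193  32  31 841] ((335.6724853515625, 208.0579071044922), (31.769371032714844, 35.917999267578125), 94.7323226928711)
wt [227.70967742 244.06451613] [224 240   9   9  62] ((227.81341552734375, 244.06808471679688), (8.389143943786621, 8.681546211242676), 66.36326599121094)
ws [297.81690141 315.57746479] [294 310   9  12  71] ((297.754638671875, 315.52984619140625), (9.18085765838623, 11.393550872802734), 171.96592712402344)
```

View pics/c1.png

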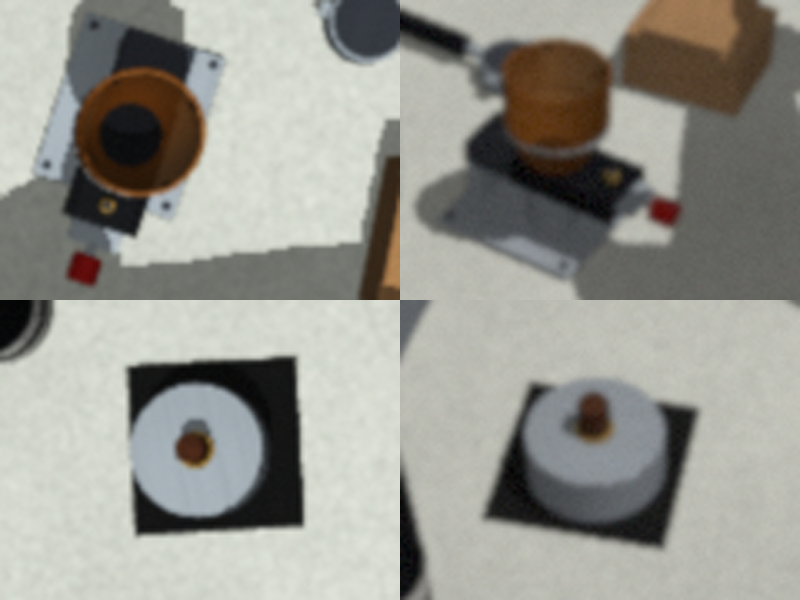

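```bash
python3 - <<'E'
from h import *
np.set_printoptions(precision=4,suppress=True)
print("knob tri",tri((344.93,290.18),(368.77,242.97)),"plane",plane("top",344.93,290.18,.078),plane("side",368.77,242.97,.076))
for u in((361.5,248.9),(362,249.3)): print("rim top",plane("top",*u,.185))
print("rim side",plane("side",336.8,199.8,.185), tri((361.8,249.1),(336.8,199.8)))
print("wood",tri((227.8,244.07),(297.75,315.5)),plane("top",227.8,244.07,.083))
print("lidtop",plane("top",229.1,244.7,.055),plane("side",240+(595-400)/3.333,280+131/3.333,.055))
# stand plate corners from crop at z~.008
for p in((90,15),(222,58),(40,172),(165,215)): print(plane("top",320+p[0]/3.333,210+p[1]/3.333,.006))
E
```

```text
knob tri (array([ 0.465 , -0.1195,  0.0745]), np.float64(0.0009052751290825557)) plane [ 0.4647 -0.1194  0.078 ] [ 0.4651 -0.1177  0.076 ]
rim top [ 0.577  -0.1549  0.185 ]
rim top [ 0.5759 -0.1562  0.185 ]
rim side [ 0.5785 -0.1629  0.185 ] (array([ 0.5765, -0.1551,  0.1911]), np.float64(0.0003922235478929367))
wood (array([0.5905, 0.2095, 0.0684]), np.float64(5.529321639811715e-05)) [0.59   0.2071 0.083 ]
lidtop [0.5891 0.2081 0.055 ] [0.5884 0.2108 0.055 ]
[ 0.6822 -0.1286  0.006 ]
[ 0.6452 -0.2449  0.006 ]
[ 0.5437 -0.0856  0.006 ]
[ 0.507  -0.1953  0.006 ]
```

Call:
step_arm:
  targets: "1 0.676 0.726 0 0 0 1;1 0.676 0.726 0 0 0 1;1 0.676 0.726 0 0 0 1;1 0.676 0.726 0 0 0 1;1 0.676 0.726 0 0 0 1;1 0.676 0.726 0 0 0 1;1 0.676 0.726 0 0 0 1;1 0.676 0.726 0 0 0 1"

```text
clock: 0.87
eef_pos: [0.3555, -0.2378, 0.2314]
tool_rot: [0.867, 0.499, 0.0, 0.0]
ft_force: [1.6, -0.1, -0.7]
grip_width: 0.0849
grasp_force: 0.0
```

```bash
python3 -c "
from h import *
o=bot.get_obs();print(o['clock'],o['eef_pos'],o['tool_rot'],o['joint_pos'],bot.grip_point_offset)"
```

```text
0.8667 [ 0.35548061 -0.23776544  0.23137549] [8.66760563e-01 4.98724468e-01 4.22703385e-05 1.74050670e-04] [-5.89461255e-01  9.71424855e-02 -1.69459248e-01  1.30384508e+00
 -7.85094381e-05  1.50787828e+00] 0.0187
```

Call:
step_arm:
  targets: "1 0.219 0.236 0 0 0 1;1 0.219 0.236 0 0 0 1;1 0.219 0.236 0 0 0 1;1 0.219 0.236 0 0 0 1;1 0.219 0.236 0 0 0 1;1 0.219 0.236 0 0 0 1;1 0.219 0.236 0 0 0 1"

```text
clock: 1.45
eef_pos: [0.4645, -0.1204, 0.2308]
tool_rot: [0.607, 0.794, -0.0, -0.0]
ft_force: [0.5, 0.5, -0.6]
grip_width: 0.0853
grasp_force: 0.0
```

Call:
step_arm:
  targets: "1 0 0 0 0 0 1;1 0 0 0 0 0 1;1 0 0 0 0 0 1;1 0 0 0 0 0 1;1 0 0 0 0 0 1;1 0 0 0 0 0 1;1 0 0 0 0 0 1"

```text
clock: 2.03
eef_pos: [0.464, -0.1215, 0.2311]
tool_rot: [0.258, 0.966, -0.0, -0.0]
ft_force: [-0.0, 1.1, -0.3]
grip_width: 0.0851
grasp_force: 0.0
```

Call:
step_arm:
  targets: "1 0 0 -0.16 0 0 0.271;1 0 0 -0.16 0 0 0.271;1 0 0 -0.16 0 0 0.271;1 0 0 -0.16 0 0 0.271"

```text
clock: 2.37
eef_pos: [0.462, -0.1209, 0.1498]
tool_rot: [0.158, 0.987, 0.0, -0.003]
ft_force: [0.9, 0.0, 1.2]
grip_width: 0.0859
grasp_force: 0.0
```

```bash
cat > st.py <<'E'
from h import *
from scipy.spatial.transform import Rotation as R
o=bot.get_obs(); y=R.from_quat(o['tool_rot']).as_matrix()
print(o['clock'],o['eef_pos'].round(4),'yaw_y',np.degrees(np.arctan2(y[1,1],y[0,1])).round(2),'z',y[:,2].round(4),o['joint_pos'].round(3),o['ft_force'].round(2))
E
python3 st.py; python3 - <<'E'
from h import *
f=lambda im,x,y,w,h:cv2.resize(im[y:y+h,x:x+w],(400,300),interpolation=cv2.INTER_CUBIC)
cv2.imwrite("pics/c2.png",np.hstack([f(img("top"),290,210,120,90),f(img("side"),310,170,120,90)])[:,:,::-1])
E
```

```text
2.3667 [ 0.462  -0.1209  0.1498] yaw_y 71.83 z [-0.0059  0.0016 -1.    ] [-0.256  0.255 -0.196  1.126  0.     0.061] [0.91 0.04 1.23]
```

View pics/c2.png

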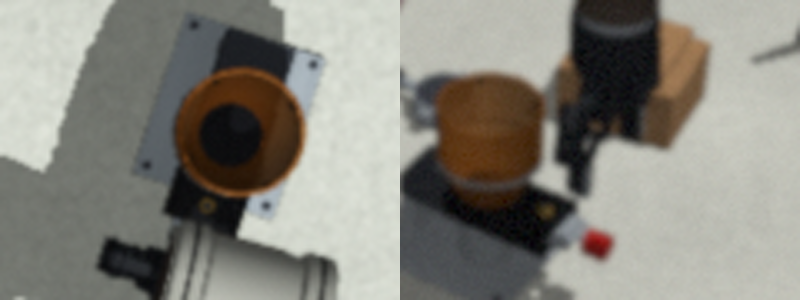

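The gripper stands above the knob, with the knob clear below it at (598,243) in the crop. Descend and close.

Call:
step_arm:
  targets: "1 0.001 0.002 -0.06 0 0 0;1 0.001 0.002 -0.13 0 0 0;1 0.001 0.002 -0.196 0 0 0;1 0.001 0.002 -0.196 0 0 0;1 0.001 0.002 -0.196 0 0 0;1 0.001 0.002 -0.196 0 0 0"

```text
clock: 2.97
eef_pos: [0.4671, -0.1212, 0.0561]
tool_rot: [0.157, 0.988, -0.0, 0.002]
ft_force: [0.8, -0.4, 0.0]
grip_width: 0.0852
grasp_force: 0.0
```

Call:
step_arm:
  targets: "-1 0 0 0 0 0 0;-1 0 0 0 0 0 0;-1 0 0 0 0 0 0;-1 0 0 0 0 0 0;-1 0 0 0 0 0 0;-1 0 0 0 0 0 0;-1 0 0 0 0 0 0;-1 0 0 0 0 0 0;-1 0 0 0 0 0 0;-1 0 0 0 0 0 0"

```text
clock: 3.8
eef_pos: [0.465, -0.1218, 0.0543]
tool_rot: [0.157, 0.988, -0.001, 0.001]
ft_force: [-2.1, -2.1, 6.1]
grip_width: 0.0242
grasp_force: 58.6
```

```bash
python3 st.py
```

```text
3.8 [ 0.465  -0.1218  0.0543] yaw_y 71.92 z [ 0.001 -0.003 -1.   ] [-0.255  0.359 -0.332  0.878 -0.003  0.061] [-2.11 -2.13  6.11]
```

Call:
step_arm:
  targets: "-1 -0.015 0.005 0 0 0 0;-1 -0.03 0.01 0 0 0 0;-1 -0.045 0.015 0 0 0 0;-1 -0.057 0.0185 0 0 0 0;-1 -0.062 0.02 0 0 0 0;-1 -0.062 0.02 0 0 0 0;-1 -0.062 0.02 0 0 0 0"

```text
clock: 4.38
eef_pos: [0.4379, -0.1129, 0.0545]
tool_rot: [0.157, 0.988, -0.002, 0.005]
ft_force: [9.2, -7.3, -4.9]
grip_width: 0.0242
grasp_force: 59.8
```

```bash
python3 st.py
```

```text
4.3833 [ 0.4379 -0.1129  0.0545] yaw_y 71.91 z [ 0.0086 -0.0051 -0.9999] [-0.25   0.306 -0.413  0.842 -0.003  0.065] [ 9.24 -7.26 -4.85]
```

Call:
step_arm:
  targets: "-1 -0.008 0.0026 0 0 0 0;-1 -0.008 0.0026 0 0 0 0;-1 -0.008 0.0026 0 0 0 0;-1 -0.008 0.0026 0 0 0 0"

```text
clock: 4.72
eef_pos: [0.438, -0.1129, 0.0547]
tool_rot: [0.157, 0.988, -0.002, 0.008]
ft_force: [17.0, -9.8, -16.2]
grip_width: 0.0241
grasp_force: 60.9
```

```bash
python3 st.py; python3 - <<'E'
from h import *
f=lambda im,x,y,w,h:cv2.resize(im[y:y+h,x:x+w],(400,300),interpolation=cv2.INTER_CUBIC)
cv2.imwrite("pics/c3.png",f(img("side"),310,180,120,90)[:,:,::-1])
E
```

```text
4.7167 [ 0.438  -0.1129  0.0547] yaw_y 71.9 z [ 0.0156 -0.0075 -0.9999] [-0.25   0.301 -0.42   0.833 -0.003  0.066] [ 17.01  -9.82 -16.21]
```

View pics/c3.png

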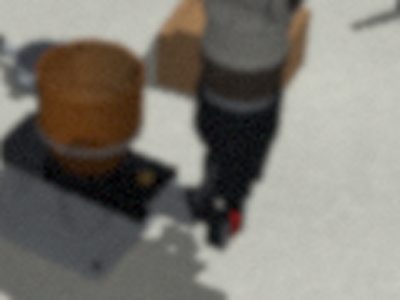

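Pulled against its stop: the position held while the force rose to 20 N. Now push home.

Call:
step_arm:
  targets: "-1 0.01 -0.0032 0 0 0 0;-1 0.022 -0.007 0 0 0 0;-1 0.038 -0.0123 0 0 0 0;-1 0.052 -0.017 0 0 0 0;-1 0.066 -0.0214 0 0 0 0;-1 0.08 -0.026 0 0 0 0;-1 0.086 -0.028 0 0 0 0;-1 0.086 -0.028 0 0 0 0;-1 0.086 -0.028 0 0 0 0"

```text
clock: 5.52
eef_pos: [0.472, -0.1241, 0.0543]
tool_rot: [0.157, 0.988, -0.001, -0.0]
ft_force: [-3.8, -3.1, 9.0]
grip_width: 0.0241
grasp_force: 64.1
```

```bash
python3 st.py
```

```text
5.5167 [ 0.472  -0.1241  0.0543] yaw_y 71.92 z [-9.0e-04 -2.1e-03 -1.0e+00] [-0.256  0.373 -0.311  0.888 -0.002  0.06 ] [-3.83 -3.08  8.98]
```

Call:
step_arm:
  targets: "-1 0.008 -0.0026 0 0 0 0;-1 0.012 -0.004 0 0 0 0;-1 0.012 -0.004 0 0 0 0;-1 0.012 -0.004 0 0 0 0;-1 0.012 -0.004 0 0 0 0"

```text
clock: 5.93
eef_pos: [0.4719, -0.1241, 0.0541]
tool_rot: [0.157, 0.988, -0.0, -0.006]
ft_force: [-17.3, 2.1, 24.4]
grip_width: 0.0241
grasp_force: 65.7
```

```bash
python3 st.py
```

```text
5.9333 [ 0.4719 -0.1241  0.0541] yaw_y 71.94 z [-0.0116  0.0016 -0.9999] [-0.256  0.38  -0.299  0.903 -0.001  0.059] [-17.28   2.11  24.39]
```

Call:
step_arm:
  targets: "-1 -0.011 0.0034 0 0 0 0;-1 -0.011 0.0034 0 0 0 0;-1 -0.011 0.0034 0 0 0 0"

```text
clock: 6.18
eef_pos: [0.472, -0.1241, 0.0543]
tool_rot: [0.157, 0.988, -0.001, -0.0]
ft_force: [-4.2, -2.5, 9.1]
grip_width: 0.0241
grasp_force: 63.6
```

Call:
step_arm:
  targets: "1 0 0 0 0 0 0;1 0 0 0 0 0 0;1 0 0 0 0 0 0;1 0 0 0 0 0 0;1 0 0 0 0 0 0;1 0 0 0 0 0 0"

```text
clock: 6.68
eef_pos: [0.473, -0.1233, 0.0531]
tool_rot: [0.157, 0.988, 0.0, -0.0]
ft_force: [-0.7, -0.3, -0.5]
grip_width: 0.0853
grasp_force: 0.0
```

Call:
step_arm:
  targets: "1 0 0 0.08 0 0 0;1 0 0 0.16 0 0 0;1 0 0 0.24 0 0 0;1 0 0 0.32 0 0 0;1 0 0 0.38 0 0 0;1 0.03 0.1 0.4 0 0 0;1 0.06 0.18 0.4 0 0 0;1 0.08 0.25 0.4 0 0 0;1 0.11 0.32 0.4 0 0 0;1 0.11 0.32 0.4 0 0 0"

```text
clock: 7.52
eef_pos: [0.5299, 0.0424, 0.253]
tool_rot: [0.153, 0.988, 0.002, 0.0]
ft_force: [0.6, -1.1, -0.3]
grip_width: 0.0856
grasp_force: 0.0
```

```bash
python3 st.py; python3 - <<'E'
from h import *
np.set_printoptions(precision=4,suppress=True)
t=img("top");s=img("side")
RED=((0,150,50),(6,255,255))
k=[blob(t,*RED,(325,265,365,305))[0],blob(s,*RED,(345,225,385,256))[0]]
print("knob",k,tri(*k),plane("top",*k[0],.078))
# rim: bright amber outer contour; lid disc
c,st,ct=blob(t,(5,120,70),(18,255,255),(335,222,390,276)); e=cv2.fitEllipse(cv2.convexHull(ct));print(e,plane("top",*e[0],.185))
c,st,ct=blob(t,(0,0,90),(130,90,255),(205,215,259,268)); e=cv2.fitEllipse(cv2.convexHull(ct));print(st,e,plane("top",*e[0],.055))
f=lambda im,x,y,w,h:cv2.resize(im[y:y+h,x:x+w],(400,300),interpolation=cv2.INTER_CUBIC)
cv2.imwrite("pics/c4.png",np.hstack([f(t,300,220,120,90),f(t,190,200,120,90)])[:,:,::-1])
E
```

```text
7.5167 [0.5299 0.0424 0.253 ] yaw_y 72.36 z [ 0.0015  0.003  -1.    ] [0.078 0.295 0.134 1.408 0.003 0.386] [ 0.64 -1.12 -0.33]
knob [array([345.875 , 287.4286]), array([366.4722, 241.9444])] (array([ 0.4726, -0.1221,  0.0747]), np.float64(0.000910790732790845)) [ 0.4724 -0.122   0.078 ]
((361.6183166503906, 248.93624877929688), (37.36219787597656, 38.468017578125), 25.34659194946289) [ 0.5769 -0.1552  0.185 ]Traceback (most recent call last):
  File "<stdin>", line 9, in <module>
cv2.error: OpenCV(4.12.0) /io/opencv/modules/imgproc/src/shapedescr.cpp:361: error: (-201:Incorrect size of input array) There should be at least 5 points to fit the ellipse in function 'fitEllipseNoDirect'
```

The knob's pixels put the gate home (109.5 mm from the axis). Go over the lid.

Call:
step_arm:
  targets: "1 0.119 0.33 0 0 0 0;1 0.119 0.33 0 0 0 0;1 0.119 0.33 0 0 0 0;1 0.119 0.33 0 0 0 0;1 0.119 0.33 -0.08 0 0 0;1 0.119 0.33 -0.16 0 0 0;1 0.119 0.33 -0.2 0 0 0;1 0.119 0.33 -0.2 0 0 0;1 0.119 0.33 -0.2 0 0 0"

```text
clock: 8.37
eef_pos: [0.5867, 0.1996, 0.1522]
tool_rot: [0.158, 0.987, -0.001, -0.002]
ft_force: [0.7, -0.0, 1.5]
grip_width: 0.0856
grasp_force: 0.0
```

```bash
python3 st.py; python3 - <<'E'
from h import *
t=img("top");s=img("side")
f=lambda im,x,y,w,h:cv2.resize(im[y:y+h,x:x+w],(400,300),interpolation=cv2.INTER_CUBIC)
cv2.imwrite("pics/c4.png",np.hstack([f(s,230,260,120,90),f(t,170,200,120,90)])[:,:,::-1])
E
```

```text
8.3667 [0.5867 0.1996 0.1522] yaw_y 71.86 z [-0.0037 -0.0016 -1.    ] [ 0.328  0.522  0.214  1.266 -0.     0.645] [ 0.67 -0.04  1.47]
```

View pics/c4.png

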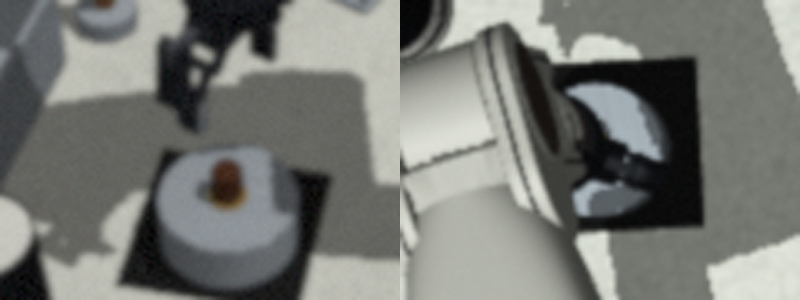

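The open fingers are above the lid knob, which sits at (227,182) in the left crop. Descend in steps.

Call:
step_arm:
  targets: "1 0.006 0.015 -0.05 0 0 0;1 0.006 0.015 -0.1 0 0 0;1 0.006 0.015 -0.14 0 0 0;1 0.006 0.015 -0.165 0 0 0;1 0.006 0.015 -0.18 0 0 0;1 0.006 0.015 -0.186 0 0 0;1 0.006 0.015 -0.186 0 0 0;1 0.006 0.015 -0.186 0 0 0"

```text
clock: 9.13
eef_pos: [0.592, 0.2092, 0.0622]
tool_rot: [0.157, 0.988, 0.001, 0.001]
ft_force: [-0.7, 1.0, -1.0]
grip_width: 0.0852
grasp_force: 0.0
```

```bash
python3 st.py
```

```text
9.1333 [0.592  0.2092 0.0622] yaw_y 71.95 z [ 0.003   0.0011 -1.    ] [ 0.34   0.601  0.102  1.068 -0.     0.655] [-0.69  1.03 -1.  ]
```

Call:
step_arm:
  targets: "1 -0.004 -0.004 -0.004 0 0 0;1 -0.004 -0.004 -0.004 0 0 0;0 -0.004 -0.004 -0.004 0 0 0;-0.2 -0.004 -0.004 -0.004 0 0 0;-0.4 -0.004 -0.004 -0.004 0 0 0;-1 -0.004 -0.004 -0.004 0 0 0;-1 -0.004 -0.004 -0.004 0 0 0;-1 -0.004 -0.004 -0.004 0 0 0;-1 -0.004 -0.004 -0.004 0 0 0;-1 -0.004 -0.004 -0.004 0 0 0"

```text
clock: 9.97
eef_pos: [0.5889, 0.2073, 0.0586]
tool_rot: [0.157, 0.988, 0.0, 0.0]
ft_force: [-0.4, 1.7, 0.6]
grip_width: 0.0246
grasp_force: 59.1
```

```bash
python3 st.py
```

```text
9.9667 [0.5889 0.2073 0.0586] yaw_y 71.98 z [ 7.e-04  7.e-04 -1.e+00] [0.338 0.6   0.09  1.059 0.    0.653] [-0.45  1.68  0.55]
```

Call:
step_arm:
  targets: "-1 0 0 0.005 0 0 0;-1 0 0 0.015 0 0 0;-1 0 0 0.035 0 0 0;-1 0 0 0.065 0 0 0;-1 0 0 0.1 0 0 0;-1 0 0 0.14 0 0 0;-1 0 0 0.18 0 0 0;-1 0 0 0.22 0 0 0;-1 0 0 0.25 0 0 0;-1 0 0 0.26 0 0 0"

```text
clock: 10.8
eef_pos: [0.5899, 0.2072, 0.192]
tool_rot: [0.157, 0.988, 0.001, 0.002]
ft_force: [0.1, 0.4, -2.6]
grip_width: 0.0244
grasp_force: 59.1
```

Call:
step_arm:
  targets: "-1 0 0 0.02 0 0 0;-1 0 0 0.05 0 0 0;-1 0 0 0.09 0 0 0;-1 0 -0.01 0.13 0 0 0;-1 0 -0.03 0.17 0 0 0;-1 0 -0.06 0.19 0 0 0;-1 0 -0.1 0.2 0 0 0;-1 0 -0.14 0.2 0 0 0;-1 0 -0.18 0.2 0 0 0;-1 0 -0.22 0.2 0 0 0"

```text
clock: 11.63
eef_pos: [0.588, 0.0952, 0.2874]
tool_rot: [0.157, 0.988, -0.001, -0.001]
ft_force: [-0.1, -0.6, -3.8]
grip_width: 0.0242
grasp_force: 59.3
```

Call:
step_arm:
  targets: "-1 -0.002 -0.05 0 0 0 0;-1 -0.004 -0.1 0 0 0 0;-1 -0.006 -0.15 0 0 0 0;-1 -0.01 -0.2 0 0 0 0;-1 -0.015 -0.25 0 0 0 0;-1 -0.02 -0.3 0 0 0 0;-1 -0.024 -0.35 0 0 0 0;-1 -0.024 -0.38 0 0 0 0;-1 -0.024 -0.4 0 0 0 0;-1 -0.024 -0.4 0 0 0 0"

```text
clock: 12.47
eef_pos: [0.5758, -0.1056, 0.2874]
tool_rot: [0.158, 0.987, -0.0, -0.001]
ft_force: [-0.8, 0.6, -2.9]
grip_width: 0.0243
grasp_force: 59.4
```

```bash
python3 st.py
```

```text
12.4667 [ 0.5758 -0.1056  0.2874] yaw_y 71.76 z [-1.9e-03 -5.0e-04 -1.0e+00] [-1.810e-01  4.060e-01  3.810e-01  1.548e+00 -1.000e-03  1.370e-01] [-0.79  0.62 -2.88]
```

Call:
step_arm:
  targets: "-1 0.001 -0.04 0 0 0 0;-1 0.002 -0.08 -0.01 0 0 0;-1 0.002 -0.1 -0.02 0 0 0;-1 0.002 -0.103 -0.03 0 0 0;-1 0.002 -0.103 -0.04 0 0 0;-1 0.002 -0.103 -0.044 0 0 0;-1 0.002 -0.103 -0.044 0 0 0;-1 0.002 -0.103 -0.044 0 0 0"

```text
clock: 13.13
eef_pos: [0.5776, -0.1534, 0.2662]
tool_rot: [0.156, 0.988, 0.0, -0.0]
ft_force: [0.0, 0.8, -3.0]
grip_width: 0.0243
grasp_force: 59.5
```

```bash
python3 st.py; python3 - <<'E'
from h import *
t=img("top");s=img("side")
f=lambda im,x,y,w,h:cv2.resize(im[y:y+h,x:x+w],(400,300),interpolation=cv2.INTER_CUBIC)
v=np.hstack([f(s,280,150,120,90),f(t,300,200,120,90)])
# projected lid-edge / rim centres for the assumed axis, side view
def pr(n,p):
    fo,cx,cy,P=K(n);q=P[:3,:3].T@(np.array(p)-P[:3,3]);return cx+fo*q[0]/-q[2],cy-fo*q[1]/-q[2]
e=bot.get_obs()['eef_pos']
print("lid centre top-plane",pr("side",[*e[:2],e[2]-.0036]),pr("top",[*e[:2],e[2]-.0036]),"rim",pr("side",[.577,-.157,.185]))
g=cv2.cvtColor(s,cv2.COLOR_RGB2HSV)
for r in range(178,232,2):
    row=g[r,290:385]; a=np.where((row[:,1]>120)&(row[:,0]<19)&(row[:,2]>40))[0]+290; b=np.where((row[:,1]<50)&(row[:,2]>80))[0]+290
    print(r,(a.min(),a.max(),len(a)) if len(a) else None,(b.min(),b.max()) if len(b) else None)
cv2.imwrite("pics/c5.png",v[:,:,::-1])
E
```

```text
13.1333 [ 0.5776 -0.1534  0.2662] yaw_y 72.05 z [-4.e-04  4.e-04 -1.e+00] [-0.26   0.432  0.367  1.506  0.     0.054] [ 0.02  0.77 -2.98]
lid centre top-plane (np.float64(336.69380395703166), np.float64(180.08101901590902)) (np.float64(364.0284407736035), np.float64(247.70419458332864)) rim (np.float64(336.82107830565343), np.float64(201.0216717767051))
178 (np.int64(372), np.int64(384), 5) (np.int64(290), np.int64(365))
180 (np.int64(339), np.int64(384), 9) (np.int64(290), np.int64(363))
182 (np.int64(366), np.int64(383), 10) (np.int64(290), np.int64(362))
184 (np.int64(367), np.int64(380), 7) (np.int64(293), np.int64(360))
186 (np.int64(363), np.int64(379), 7) (np.int64(298), np.int64(359))
188 (np.int64(361), np.int64(374), 3) (np.int64(303), np.int64(357))
190 (np.int64(365), np.int64(384), 8) (np.int64(308), np.int64(357))
192 (np.int64(367), np.int64(381), 8) (np.int64(290), np.int64(356))
194 (np.int64(364), np.int64(382), 8) (np.int64(290), np.int64(356))
196 (np.int64(360), np.int64(384), 8) (np.int64(290), np.int64(356))
198 (np.int64(362), np.int64(384), 11) (np.int64(290)
[... 434 characters left out ...]
))
212 (np.int64(322), np.int64(351), 30) (np.int64(290), np.int64(381))
214 (np.int64(322), np.int64(351), 30) (np.int64(290), np.int64(384))
216 (np.int64(321), np.int64(350), 30) (np.int64(290), np.int64(384))
218 (np.int64(322), np.int64(349), 28) (np.int64(290), np.int64(384))
220 (np.int64(324), np.int64(348), 25) (np.int64(290), np.int64(384))
222 (np.int64(326), np.int64(346), 21) (np.int64(290), np.int64(384))
224 (np.int64(335), np.int64(340), 5) (np.int64(290), np.int64(384))
226 (np.int64(326), np.int64(328), 3) (np.int64(290), np.int64(384))
228 (np.int64(329), np.int64(344), 16) (np.int64(290), np.int64(384))
230 (np.int64(330), np.int64(342), 13) (np.int64(290), np.int64(384))
```

View pics/c5.png

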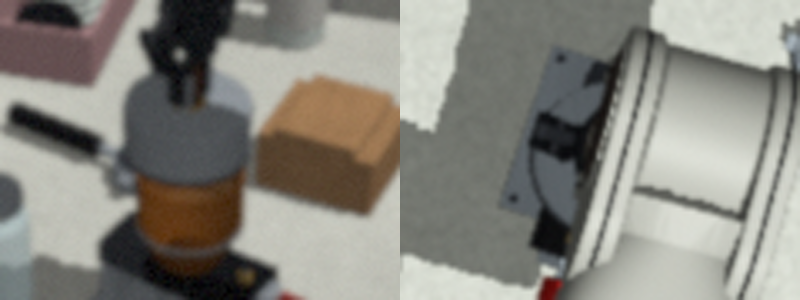

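Seen from the side, the lid is centred at u≈336.4 and the hopper at u≈336.7, so they line up along x. I'll trim y and lower.

Call:
step_arm:
  targets: "-1 -0.001 -0.007 0 0 0 0;-1 -0.001 -0.007 0 0 0 0;-1 -0.001 -0.007 -0.016 0 0 0;-1 -0.001 -0.007 -0.032 0 0 0;-1 -0.001 -0.007 -0.044 0 0 0;-1 -0.001 -0.007 -0.044 0 0 0;-1 -0.001 -0.007 -0.044 0 0 0"

```text
clock: 13.82
eef_pos: [0.5765, -0.1579, 0.2432]
tool_rot: [0.157, 0.988, 0.0, -0.001]
ft_force: [0.9, -0.1, -2.6]
grip_width: 0.0248
grasp_force: 59.6
```

```bash
python3 st.py
```

```text
13.8167 [ 0.5765 -0.1579  0.2432] yaw_y 71.96 z [-2.2e-03  6.0e-04 -1.0e+00] [-0.267  0.438  0.317  1.452  0.     0.048] [ 0.94 -0.13 -2.57]
```

Lower further to just above the lip while watching the force.

Call:
step_arm:
  targets: "-1 0 0.001 -0.006 0 0 0;-1 0 0.001 -0.012 0 0 0;-1 0 0.001 -0.018 0 0 0;-1 0 0.001 -0.024 0 0 0;-1 0 0.001 -0.03 0 0 0;-1 0 0.001 -0.03 0 0 0"

```text
clock: 14.32
eef_pos: [0.5761, -0.1581, 0.2292]
tool_rot: [0.157, 0.988, -0.001, -0.001]
ft_force: [-3.0, -2.4, -0.4]
grip_width: 0.0243
grasp_force: 59.8
```

```bash
python3 st.py
```

```text
14.3167 [ 0.5761 -0.1581  0.2292] yaw_y 71.93 z [-0.0019 -0.0012 -1.    ] [-0.267  0.44   0.284  1.416 -0.002  0.048] [-2.96 -2.4  -0.4 ]
```

Call:
step_arm:
  targets: "-1 -0.003 -0.003 0 0 0 0;-1 -0.003 -0.003 -0.006 0 0 0;-1 -0.003 -0.003 -0.012 0 0 0;-1 -0.003 -0.003 -0.018 0 0 0;-1 -0.003 -0.003 -0.018 0 0 0"

```text
clock: 14.73
eef_pos: [0.5761, -0.1588, 0.2206]
tool_rot: [0.157, 0.988, 0.0, 0.001]
ft_force: [-1.3, -0.8, -3.2]
grip_width: 0.024
grasp_force: 59.5
```

```bash
python3 st.py
```

```text
14.7333 [ 0.5761 -0.1588  0.2206] yaw_y 71.98 z [ 1.7e-03  2.0e-04 -1.0e+00] [-2.690e-01  4.400e-01  2.620e-01  1.391e+00  1.000e-03  4.500e-02] [-1.28 -0.78 -3.23]
```

Call:
step_arm:
  targets: "-1 0 0 -0.004 0 0 0;-1 0 0 -0.008 0 0 0;-1 0 0 -0.012 0 0 0;-1 0 0 -0.012 0 0 0;-1 0 0 -0.012 0 0 0;-1 0 0 -0.012 0 0 0"

```text
clock: 15.23
eef_pos: [0.5763, -0.1588, 0.2194]
tool_rot: [0.157, 0.988, -0.0, 0.003]
ft_force: [-8.8, 2.4, 20.3]
grip_width: 0.0243
grasp_force: 62.1
```

```bash
python3 st.py
```

```text
15.2333 [ 0.5763 -0.1588  0.2194] yaw_y 71.98 z [ 0.006  -0.0011 -1.    ] [-2.690e-01  4.370e-01  2.550e-01  1.382e+00  1.000e-03  4.500e-02] [-8.8   2.4  20.34]
```

Seated: hard stop at the predicted height with 20 N. Hold briefly, then lift straight up.

Call:
step_arm:
  targets: "-1 0 0 0.01 0 0 0;-1 0 0 0.012 0 0 0;-1 0 0 0.016 0 0 0;-1 0 0 0.02 0 0 0;-1 0 0 0.024 0 0 0;-1 0 0 0.028 0 0 0;-1 0 0 0.034 0 0 0;-1 0 0 0.04 0 0 0"

```text
clock: 15.9
eef_pos: [0.5758, -0.159, 0.2346]
tool_rot: [0.157, 0.988, 0.0, 0.0]
ft_force: [0.1, 0.3, -3.3]
grip_width: 0.0245
grasp_force: 59.5
```

Call:
step_arm:
  targets: "-1 0 0 0.02 0 0 0;-1 0 0 0.04 0 0 0;-1 0 0 0.06 0 0 0;-1 0 0 0.09 0 0 0;-1 0 0 0.12 0 0 0;-1 0 0 0.145 0 0 0;-1 0 0 0.16 0 0 0;-1 0 0 0.16 0 0 0;-1 0 0 0.16 0 0 0;-1 0 0 0.16 0 0 0"

```text
clock: 16.73
eef_pos: [0.5754, -0.1589, 0.3137]
tool_rot: [0.157, 0.988, 0.0, -0.001]
ft_force: [0.5, 0.4, -2.9]
grip_width: 0.0242
grasp_force: 59.5
```

```bash
python3 st.py; python3 - <<'E'
from h import *
t=img("top");s=img("side")
f=lambda im,x,y,w,h:cv2.resize(im[y:y+h,x:x+w],(400,300),interpolation=cv2.INTER_CUBIC)
cv2.imwrite("pics/c6.png",np.hstack([f(s,280,150,120,90),f(t,300,210,120,90)])[:,:,::-1])
E
```

```text
16.7333 [ 0.5754 -0.1589  0.3137] yaw_y 71.97 z [-1.e-03  3.e-04 -1.e+00] [-0.27   0.433  0.49   1.628  0.     0.045] [ 0.45  0.43 -2.86]
```

View pics/c6.png

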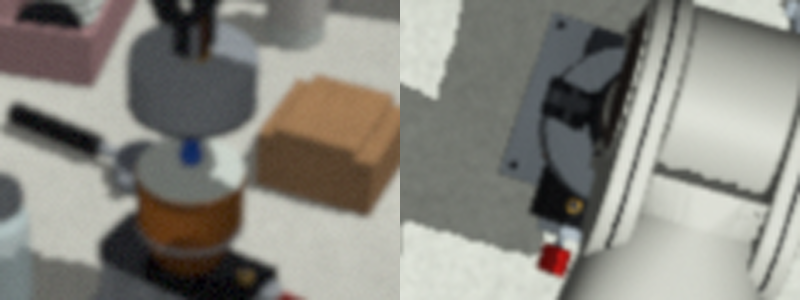

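The inner lid sits level on the rim, with its blue button at (190,150) in the crop. The outer lid is held clear above it, and the gate knob is still at its home pixel, about (346,288).

```bash
python3 -c "
from workcell import bot
print(bot.job_done())"
```

```text
the job is handed in; nothing more can be done
None
```

I handed the job in at about 17 s of the 72 s allowed. The gate went out to its stop and back home, the inner lid is seated in the hopper, and the arm is holding the outer lid level with its edge about 260 mm above the counter. The hand-in call returned no verdict.

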